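# Draw a dropped ring from behind a guard with a hooked rod

## Task

A steel ring has dropped behind the barred guard: pick up the hooked rod, reach in through the window, drop its bent tip into the ring's bore and draw the ring out gently until you feel it come up against the stop bar, then keep it pulled snug (5 to 10 N) for a moment. Leave the ring there and lay the rod flat on the bench, clear of guard and ring. Move the ring only with the rod, never with the fingers, force nothing against the guard or its stop bar, and leave the things beside it alone.

Things in the scene. Friction and masses are not known exactly. Their poses are not given: they have to be found in the camera images.
- hook_rod: Hooked rod, 0.13 kg: wooden handle block 64 long (x) x 24 wide (y) x 42 mm high, brass ferrule, then a dark steel rod, 8 mm thick, at 30 mm height along +x, bent straight down at its end. Origin: centre of the handle's underside, z up. It lies on handle and tip; grip from above across the 24 mm, at 30 mm height. It balances about 35 mm ahead of the origin.
- hook_tip (a point): Lower end of the rod's bent tip (8 mm thick, about 30 mm long to the rod's axis), level with the handle's underside, 215 mm from the handle's centre along the rod's x.
- steel_ring: Loose plain steel ring lying flat on the bench behind the guard, 54 mm outside, bore 32 mm, 18 mm high, about 0.22 kg (mass and friction vary). Origin: centre of its underside. Dragging it takes up to about 4 N.
- guard: Grey sheet-metal guard fixed to the bench. Origin: on the bench at the middle of its front sheet; +x into the guard, y across, z up. Inside x 4 to 113, y -108 to 108 mm; the bench is its floor. Top 92 mm; its roof is bars 24 mm apart that no finger passes. The guard includes the bay in front and its stop bar. Nothing is to press on it with over 13 N.
- window_top (a point): Middle of the underside of the lintel over the guard's window, 80 mm above the bench; the window is open from the bench up to it and from y = -90 to +90 mm.
- bay (a point): Point on the bench in the pick-up bay, 50 mm in front of the guard's origin. The bay is plain bench, open above, between rails 12 mm high at y = +-110 mm (flanges to +-130 mm). Across it lies a dark stop bar, 12 mm thick, top 12.5 mm (end knobs 24 mm) high, firmly clamped with its face anywhere from 60 to 90 mm before the guard's origin: not measured, feel for it; snug is 5 to 10 N over the drag.
- capacitor: Bystander: black upright capacitor, 30 mm across, 42 mm high, origin centre of its underside, beside the guard.
- heatsink_small: Bystander: dark finned heat sink 44 x 36 x 22 mm, origin centre of its underside, beside the guard.
- transformer: Bystander: small mains transformer 53 x 50 x 40 mm, origin centre of its underside, beside the bay.
Mind the look-alikes: they are no part of the job. There is more than one size of the steel_ring; the job needs the smallest.

How it is judged:
On the way, in this order (a step that is already met when the one before it is completed fails the run):
1. the ring, drawn by the rod, is out through the window (its centre over 25 mm in front of the sheet) (x of steel_ring in the frame of guard below -0.025 m).
2. in the bay, the rod pulls the ring snug against the stop bar with over 4 N, for 0.2 s (x of steel_ring in the frame of guard below -0.028 m and contact force between steel_ring and guard above 4 N and contact force between hook_rod and steel_ring above 4 N), for 0.2 s.
At the end, for the whole second after the job is handed in: The ring lies flat and still in the bay at the stop bar (centre 28 to 71 mm in front of the sheet, within 83 mm of the middle line); the rod lies still and flat on the bench (handle within 6 mm, tip within 8 mm of it), off the guard, its tip over 60 mm from the ring's centre (x of steel_ring in the frame of guard between -0.071 and -0.028 m and y of steel_ring in the frame of guard between -0.083 and 0.083 m and height (world z) of steel_ring below 0.004 m and angle between steel_ring's own z axis and vertical below 0.1 rad and linear speed of each of steel_ring, hook_rod below 0.01 m/s and height (world z) of hook_rod below 0.006 m and height (world z) of hook_tip below 0.008 m and angle between hook_rod's own z axis and vertical below 0.12 rad and contact force between hook_rod and guard below 0.1 N and horizontal distance between hook_tip and steel_ring above 0.06 m); the robot touches nothing.
It fails at once if anything presses on the guard or its stop bar with over 13 N (contact force between guard and anything else above 13 N).
It fails at once if the fingers or the arm touch the ring (contact force between any of the fingers, the arm and steel_ring above 0.5 N).
It fails at once if the capacitor is moved over 15 mm (distance of capacitor from where it was at the start of the episode above 0.015 m).
It fails at once if the small heat sink is moved over 15 mm (distance of heatsink_small from where it was at the start of the episode above 0.015 m).
It fails at once if the transformer is moved over 15 mm (distance of transformer from where it was at the start of the episode above 0.015 m).
It also fails if it takes over 70 s, if anything falls off the work surface, if the arm or the gripper's body presses on something with over 40 N, if the wrist force passes 120 N, or if a joint passes its speed limit or range.

## Robot

A 6-joint arm with a two-finger parallel gripper is mounted at the origin on a cart in front of the work surface, level with it; the furniture and walls round the work are solid. World frame = base frame: x ahead of the robot, y to its left, z up, the work surface at z = 0. Lengths are in m, angles in rad, forces in N, time in s.
With the tool pointing down it reaches from about 0.325 to 0.925 m from the base axis. Payload 3.1 kg.
Tool frame: the origin (TCP) lies midway between the tips of the shut fingers; the grasp point (between the pads) lies ctrl.grip_point_offset behind it (ctrl.grip_point_offset is the distance from the TCP to the grasp point, in m); z points along the fingers, y is the direction in which the jaws open and shut (so a half turn about z gives the same grasp; the last joint's range is limited). The gripper opens to 85 mm and grips with 20 to 120 N. Pads are 22 mm wide; open, the fingers measure 114 mm over their backs; the gripper's body (76 mm by 85 mm) begins 54 mm behind the grasp point. The pads swing forward as they close: fully open they stand 13 mm farther back than shut.
Start: joints at [-1.273, 0.217, 1.613, -0, 1.311, -0.112], TCP at [0.249, -0.573, 0.231] pointing down, gripper open.
Joint ranges: [-2.75, 2.75], [-0.78, 2.1], [0.31, 2.55], [-1.13, 4.27], [0.13, 2.63], [-2.58, 2.58]. Speed limits (rad/s): [2.79, 2.79, 3.14, 3.14, 3.14, 3.14].

## Interface

Orientations are given as a unit quaternion [w, x, y, z].
In Python, from station import ctrl gives the robot as it stands.
- The arm moves only by the tool move_arm, never from a script. Its argument "steps" is a list of rows, each an object with "grip": the closure, from -1 (fully open) to 1 (shut), so that 0 is half open; "offset": the shift along the tool's x, y, z in mm, a list of three; "spin": the turn about the tool's z in rad. A call has 1 to 12 rows; each row is the pose to reach, as a shift and turn from the pose commanded when the call began, along the tool's axes at that moment; what a row does not reach only later rows make up. A row lasts 1/10 s, in which the tool goes at most 50 mm and 8.59 degrees, less where a joint would pass 70% of its speed; a pose out of reach is approached as far as the arm can. A call with a gripper value outside its range is refused whole. The fingers move at their own pace and stop on an object; "force" is the grip in N (left out, the last holds). Time passes only in rows, so rows that repeat a pose let the fingers close. It gives the time, the measured TCP pose, the force and the opening at its end, in the units of the state.
- ctrl.observe(): the state, without advancing time (a new reading comes with each control period).
- ctrl.read_camera(name): name is "scene" or "top"; returns a dict with "pixels" (420x560x3 uint8, red, green, blue), "z_map" (420x560 float32, m along the optical axis (not along the pixel's ray), 0 where there is no reading), "intrinsics" (3x3 intrinsics, pixels), "extrinsics" (4x4, takes a point from world to camera coordinates). Camera axes: x right, y down, z forward; pixel columns grow to the right and rows downward; lengths in m; the calibration is good to about 2 mm. A picture is of the moment at which its call begins.
- ctrl.job_done(): hands the job in, once; it reports no verdict.
Trained networks look in a picture, given as the dict that the camera call returned (one of the last four; its "shot" number tells which), for a name from the list of things; names that differ only in an ending like _2 or _b are one class to them, and where a whole thing is asked for, a point or a joint stands for the part that bears it (a point fixed in the world has none). Each returns a list of dicts, best first, with "conf" (0 to 1); they miss things now and then, are a little off and sometimes report something else, mostly with a low value. They report only what shows in the picture. A call takes as long as a camera call. They do not tell look-alikes from the thing itself.
- ctrl.spot_in(picture, label): "position" ([x, y, z] in m, in the coordinates of the camera as it stood for that picture, good to about 4 mm: the middle of the surface that is visible of it).
- ctrl.tip_of(picture, label): "position" ([x, y, z] in m, in the coordinates of the camera as it stood for that picture, good to about 4 mm: a listed point, or the origin of a listed thing).
The state is a dict: "time_s": time; "q": joint angles; "joint_vel": joint speeds; "tau": joint torques, N m; "position": TCP position; "tcp_rot": TCP orientation; "contact_force": force on the tool from outside, world axes, zero at the start; "torque": the same for the moment, N m; "finger_gap": finger opening in m.
Only numpy, scipy, OpenCV 4.12 (cv2) and the standard library are available. Lean on these libraries where they do the work, as an engineer would, in place of code of your own. Each camera call takes 0.05 s, during which the arm holds its last target. There are 200 camera calls.

## Working session

There is one attempt and no reset: what is moved stays moved. The work goes in short steps, Python scripts to look and compute and a tool call to move; the robot and the scene stay as the last step left them, time stands still between calls to the robot, and variables do not carry over. Pictures are saved under pics/ and viewed, and the job is handed in when it is done.

Besides the shell and the picture viewer there is one more tool, called after "Call:" as name(argument=value, ...) on one line, values as JSON. move_arm: Moves the arm, as the interface text tells. Its arguments: {"type":"object","properties":{"steps":{"type":"array"},"force":{"type":"number"}},"required":["steps"]}

```bash
mkdir -p pics; ls
cat > h.py <<'E'
import numpy as np, cv2
from station import ctrl
def cam(name,fn=None):
    p=ctrl.read_camera(name)
    if fn: cv2.imwrite('pics/'+fn,cv2.cvtColor(p['pixels'],cv2.COLOR_RGB2BGR))
    return p
def w(p,pc): return (np.linalg.inv(p['extrinsics'])@np.r_[pc,1])[:3]
def world(p):
    z=p['z_map'];v,u=np.mgrid[:z.shape[0],:z.shape[1]];K=p['intrinsics']
    P=np.stack([(u-K[0,2])/K[0,0]*z,(v-K[1,2])/K[1,1]*z,z,np.ones_like(z)],-1)
    return (P@np.linalg.inv(p['extrinsics']).T)[...,:3]
def proj(p,X):
    c=(p['extrinsics']@np.r_[X,1])[:3];q=p['intrinsics']@c;return q[:2]/q[2]
E
python3 - <<'E'
from h import *
np.set_printoptions(precision=4,suppress=True)
o=ctrl.observe();print(o,ctrl.grip_point_offset)
for c in('scene','top'):
    p=cam(c,c+'0.png')
    for l in 'hook_rod hook_tip steel_ring guard window_top bay capacitor heatsink_small transformer'.split():
        for d in ctrl.tip_of(p,l)[:4]: 
            X=w(p,d['position']);print(c,l,round(d['conf'],2),X,proj(p,X).round())
E
```

```text
pics
{'time_s': 0.0, 'q': array([-1.2732,  0.2177,  1.6149,  0.    ,  1.3113, -0.1122]), 'joint_vel': array([ 0.0006, -0.0018, -0.0001, -0.0004,  0.0001, -0.0014]), 'tau': array([  0.0012, -39.6849, -30.3851,  -0.0002,   0.0096,   0.    ]), 'position': array([ 0.2488, -0.5725,  0.23  ]), 'tcp_rot': array([-0.0012,  0.9791,  0.2035, -0.0001]), 'contact_force': array([-0.5047,  0.2758, -0.4442]), 'torque': array([-0.0028, -0.0427,  0.0176]), 'finger_gap': 0.08544783796058392} 0.0187
scene hook_rod 0.7 [ 0.4448 -0.2162 -0.0007] [381. 222.]
scene hook_tip 0.81 [ 0.4647 -0.0037  0.0007] [330. 265.]
scene hook_tip 0.4 [ 0.6673 -0.085  -0.0008] [283. 213.]
scene steel_ring 0.92 [ 0.5496  0.045  -0.0018] [289. 262.]
scene steel_ring 0.59 [0.8112 0.1419 0.0017] [182. 236.]
scene steel_ring 0.51 [ 0.7598 -0.0892 -0.0013] [257. 199.]
scene guard 0.63 [ 0.7554 -0.0893 -0.0025] [258. 200.]
scene window_top 0.94 [ 0.7178 -0.0959  0.0825] [270. 179.]
scene bay 0.61 [ 0.667  -0.0879  0.002 ] [284. 212.]
scene capacitor 0.64 [ 0.6662 -0.2589 -0.0013] [320. 182.]
scene heatsink_small 0.69 [0.7243 0.07
[... 290 characters left out ...]
0046  0.0048] [270. 293.]
top hook_tip 0.9 [ 0.4602 -0.0014  0.001 ] [269. 294.]
top steel_ring 0.86 [0.5523 0.0518 0.0014] [241. 247.]
top steel_ring 0.65 [0.8142 0.1468 0.0005] [194. 120.]
top steel_ring 0.59 [ 0.7554 -0.089  -0.001 ] [310. 145.]
top guard 0.84 [ 0.7123 -0.092   0.    ] [312. 166.]
top window_top 0.67 [ 0.7166 -0.0934  0.0809] [314. 153.]
top window_top 0.64 [0.7241 0.0806 0.0034] [226. 162.]
top bay 0.74 [ 0.6667 -0.0846  0.0076] [309. 187.]
top capacitor 0.54 [ 0.6653 -0.2527  0.0006] [394. 187.]
top capacitor 0.41 [ 0.4502 -0.2163  0.0035] [381. 297.]
top heatsink_small 0.71 [ 0.7236  0.0782 -0.0004] [228. 162.]
top transformer 0.78 [ 0.5754 -0.2567  0.0028] [399. 232.]
```

Run:
```python
import cv2
a=cv2.imread('pics/top0.png');cv2.imwrite('pics/top0c.png',cv2.resize(a[80:330,170:430],None,fx=3,fy=3*0.8 if 0 else 2.4,interpolation=cv2.INTER_CUBIC))
a=cv2.imread('pics/scene0.png');cv2.imwrite('pics/scene0c.png',cv2.resize(a[130:310,150:420],None,fx=2.9,fy=2.9,interpolation=cv2.INTER_CUBIC))
```

```text
(no output)
```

View pics/top0c.png

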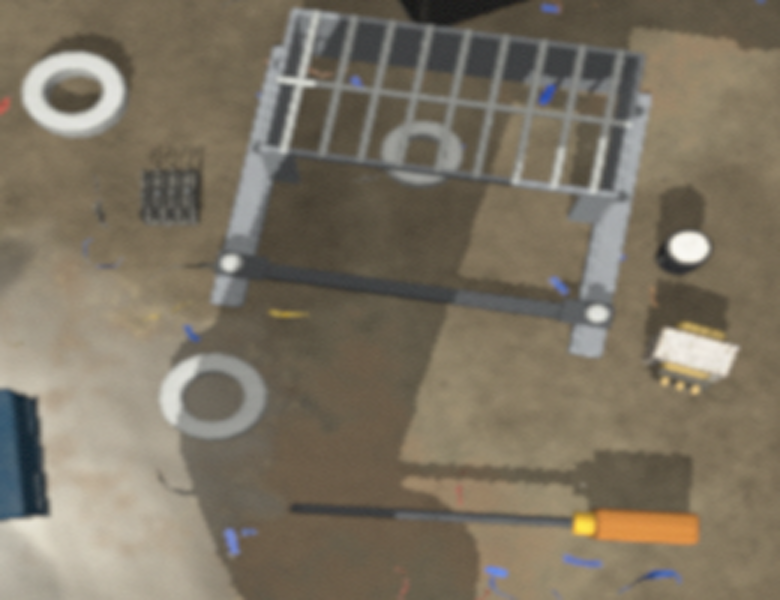

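View pics/scene0c.png

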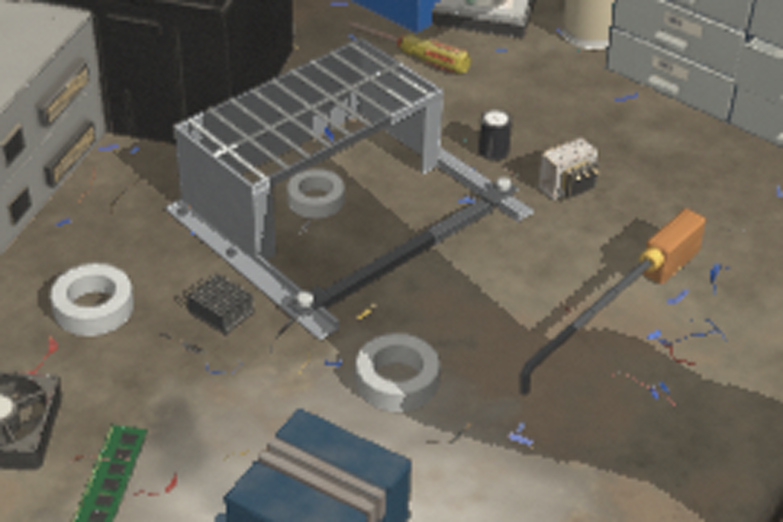

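The top and scene pictures show the target ring behind the bars at about px (310,145) in top. The look-alikes at (194,120) and (241,247) are larger and outside. The rod's handle is at (381,296), with the tip near (269,294). The stop bar runs from about (247,190) to (369,210). Next I refine the measurements with depth.

Run:
```python
from h import *
np.set_printoptions(precision=4,suppress=True)
for c in('top','scene'):
    p=cam(c);W=world(p);ok=p['z_map']>0
    # handle top
    def sel(x0,x1,y0,y1,z0,z1): return W[ok&(W[...,0]>x0)&(W[...,0]<x1)&(W[...,1]>y0)&(W[...,1]<y1)&(W[...,2]>z0)&(W[...,2]<z1)]
    H=sel(.40,.50,-.27,-.16,.034,.05); r=cv2.minAreaRect(H[:,:2].astype(np.float32)); print(c,'handle',len(H),r,H[:,2].max())
    R=sel(.42,.50,-.14,.03,.024,.04); v=cv2.fitLine(R[:,:2].astype(np.float32),cv2.DIST_HUBER,0,.001,.001).ravel();print('rod',len(R),v,np.degrees(np.arctan2(v[1],v[0])),R[:,1].max(),R[:,2].mean())
    T=sel(.70,.83,-.15,-.03,.012,.024); print('ring',len(T),T[:,:2].mean(0),T.min(0),T.max(0),cv2.minEnclosingCircle(T[:,:2].astype(np.float32)))
    G=sel(.66,.92,-.26,.07,.085,.1);print('roof',len(G),cv2.minAreaRect(G[:,:2].astype(np.float32)))
    B=sel(.56,.69,-.19,.0,.008,.016);v=cv2.fitLine(B[:,:2].astype(np.float32),cv2.DIST_HUBER,0,.001,.001).ravel();print('bar',len(B),v,np.degrees(np.arctan2(v[1],v[0])))
    K=sel(.56,.69,-.24,.04,.018,.03);print('knobs',K[K[:,1]>-.09].mean(0),K[K[:,1]<-.09].mean(0))
    L=sel(.30,.95,-.4,.2,.1,.5);print('tall',len(L),L.min(0) if len(L) else '')
```

```text
top handle 526 ((0.44735822081565857, -0.20496347546577454), (0.08787582814693451, 0.023850897327065468), 85.30450439453125) 0.04794025173915628
rod 330 [ 0.0825  0.9966  0.4584 -0.0695] 85.26696 0.002109977705094898 0.03421957410193884
ring 332 [ 0.7631 -0.0933] [ 0.7262 -0.1481  0.0122] [ 0.8298 -0.0624  0.024 ] ((0.7766188383102417, -0.10891485214233398), 0.058452047407627106)
roof 2690 ((0.8267545700073242, -0.11767439544200897), (0.22410917282104492, 0.23084910213947296), 78.6080551147461)
bar 575 [ 0.1995  0.9799  0.6349 -0.0931] 78.49105
knobs [0.6086 0.0294 0.023 ] [ 0.6088 -0.1979  0.022 ]
tall 8275 [ 0.839  -0.3997  0.1   ]
scene handle 202 ((0.44681864976882935, -0.2052168995141983), (0.08667393028736115, 0.024172166362404823), 86.12877655029297) 0.04802565023577676
rod 163 [ 0.081   0.9967  0.4573 -0.0674] 85.35495 0.0021331423782380288 0.033072788777799386
ring 217 [ 0.7651 -0.0932] [ 0.7254 -0.1498  0.012 ] [ 0.83   -0.0594  0.0238] ((0.7773234844207764, -0.11082292348146439), 0.060715917497873306)
roof 1250 ((0.8229544162750244, -0.11482876539230347), (0.2283446341753006, 0.22944270074367523), 79.957763671875)
bar 284 [ 0.2073  0.9783  0.6349 -0.0872] 78.03687
knobs [0.6003 0.0303 0.0226] [ 0.5975 -0.2167  0.0229]
tall 5957 [ 0.8386 -0.3998  0.1   ]
```

```bash
cat >> h.py <<'E'
from scipy.spatial.transform import Rotation as Rn
np.set_printoptions(precision=4,suppress=True)
def to(target,yaw):
    o=ctrl.observe();q=o['tcp_rot'];R=Rn.from_quat([q[1],q[2],q[3],q[0]]).as_matrix()
    y0=np.arctan2(R[1,0],R[0,0]);s=-(yaw-y0)
    print('t',o['time_s'],'pos',o['position'],'yaw',np.degrees(y0),'z',R[:,2],'offset mm',(R.T@(np.array(target)-o['position'])*1e3).round(1),'spin',round((s+np.pi)%(2*np.pi)-np.pi,4),'F',o['contact_force'],'gap',o['finger_gap'],'q6',o['q'][5])
E
python3 - <<'E'
from h import *
to([.447,-.205,.11],np.radians(85.3))
for c in('top','scene'):
    p=cam(c);W=world(p);ok=p['z_map']>0
    T=W[ok&(np.hypot(W[...,0]-.757,W[...,1]+.09)<.034)&(W[...,2]>.014)&(W[...,2]<.021)][:,:2]
    from scipy.optimize import least_squares
    f=least_squares(lambda a:np.maximum(np.hypot(*(T-a).T)-.027,0)+np.maximum(.016-np.hypot(*(T-a).T),0),[.757,-.09],loss='soft_l1',f_scale=.001)
    print(c,len(T),T.mean(0),f.x,f.cost)
    g=np.array([.7145,-.0925]);a=np.radians(-11.6);D=np.array([[np.cos(a),np.sin(a)],[-np.sin(a),np.cos(a)]])
    L=(W[...,:2]-g)@D.T
    S=ok&(W[...,2]>.008)&(W[...,2]<.016)&(L[...,0]<-.05)&(L[...,0]>-.11)&(abs(L[...,1])<.08)
    print('bar x_g',np.percentile(L[S][:,0],[2,10,50,90,98]))
    S=ok&(W[...,2]>.087)&(W[...,2]<.097)&(abs(L[...,0]-.05)<.1)&(abs(L[...,1])<.13)
    print('roof x,y',np.percentile(L[S],[1,99],axis=0))
    S=ok&(W[...,2]>.085)&(W[...,2]<.1)&(abs(L[...,0])<.02)&(abs(L[...,1])<.1);M=L[S];
    print('lintel',np.polyfit(M[:,1],M[:,0],1),len(M))
E
```

```text
t 1.1 pos [ 0.249  -0.5733  0.2313] yaw 23.481119821973344 z [-0. -0. -1.] offset mm [ 328.3 -258.9  121.3] spin -1.0789 F [ 0.2242 -0.1419  0.7118] gap 0.08538904869654396 q6 -0.11221716281453728
top 240 [ 0.7537 -0.0888] [ 0.7525 -0.0887] 2.3566089316277593e-07
bar x_g [-0.0834 -0.0827 -0.0777 -0.0726 -0.0714]
roof x,y [[ 0.0002 -0.1133]
 [ 0.142   0.1089]]
lintel [-0.0016  0.0056] 499
scene 147 [ 0.7519 -0.0864] [ 0.752 -0.088] 9.983093123752127e-06
bar x_g [-0.0844 -0.0835 -0.0788 -0.0727 -0.0704]
roof x,y [[-0.0015 -0.1126]
 [ 0.1462  0.1104]]
lintel [-0.0083  0.0045] 260
```

Call:
move_arm(steps=[{"grip": -0.3,"offset": [28,-21,10],"spin": -0.1},{"grip": -0.3,"offset": [63,-49,25],"spin": -0.22},{"grip": -0.3,"offset": [98,-77,40],"spin": -0.34},{"grip": -0.3,"offset": [133,-105,55],"spin": -0.46},{"grip": -0.3,"offset": [168,-133,68],"spin": -0.58},{"grip": -0.3,"offset": [203,-161,80],"spin": -0.7},{"grip": -0.3,"offset": [238,-189,92],"spin": -0.82},{"grip": -0.3,"offset": [273,-217,104],"spin": -0.94},{"grip": -0.3,"offset": [305,-241,114],"spin": -1.02},{"grip": -0.3,"offset": [323,-254,119],"spin": -1.06},{"grip": -0.3,"offset": [328.3,-258.9,121.3],"spin": -1.0789},{"grip": -0.3,"offset": [328.3,-258.9,121.3],"spin": -1.0789}])

```text
time_s: 2.4
position: [0.447, -0.2044, 0.1098]
tcp_rot: [-0.0, 0.735, 0.678, -0.0]
contact_force: [-0.4, 0.0, 0.5]
finger_gap: 0.0554
```

Run:
```python
from h import *
p=cam('scene','s1.png');to([.447,-.205,.0113],np.radians(85.3))
a=cv2.imread('pics/s1.png');cv2.imwrite('pics/s1c.png',cv2.resize(a[120:320,150:470],None,fx=2.5,fy=2.5))
```

```text
t 2.45 pos [ 0.447  -0.2054  0.1102] yaw 85.30640575137025 z [-0.     -0.0007 -1.    ] offset mm [ 0.5 -0.  98.9] spin 0.0001 F [ 0.2636 -0.3197 -0.005 ] gap 0.05539014979045609 q6 -0.4908795478848957
```

View pics/s1c.png

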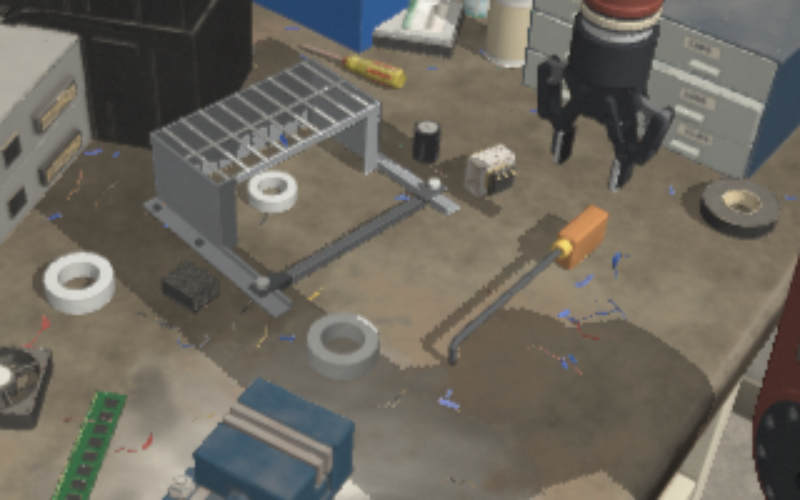

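The view shows the gripper straight above the orange handle, with the jaws across it. Next I descend and grip.

Call:
move_arm(steps=[{"grip": -0.3,"offset": [0,0,20],"spin": 0},{"grip": -0.3,"offset": [0,0,50],"spin": 0},{"grip": -0.3,"offset": [0,0,78],"spin": 0},{"grip": -0.3,"offset": [0,0,92],"spin": 0},{"grip": -0.3,"offset": [0,0,97],"spin": 0},{"grip": 0.2,"offset": [0,0,98],"spin": 0},{"grip": 1,"offset": [0,0,98],"spin": 0},{"grip": 1,"offset": [0,0,98],"spin": 0},{"grip": 1,"offset": [0,0,98],"spin": 0},{"grip": 1,"offset": [0,0,98],"spin": 0},{"grip": 1,"offset": [0,0,98],"spin": 0}], force=80)

```text
time_s: 3.55
position: [0.4483, -0.2059, 0.0134]
tcp_rot: [0.002, 0.735, 0.678, 0.0]
contact_force: [-0.5, -1.7, 6.1]
finger_gap: 0.0227
```

Call:
move_arm(steps=[{"grip": 1,"offset": [0,0,0],"spin": 0},{"grip": 1,"offset": [0,0,-10],"spin": 0},{"grip": 1,"offset": [0,0,-30],"spin": 0},{"grip": 1,"offset": [0,0,-50],"spin": 0},{"grip": 1,"offset": [0,0,-60],"spin": 0},{"grip": 1,"offset": [0,0,-60],"spin": 0},{"grip": 1,"offset": [0,0,-60],"spin": 0}])

```text
time_s: 4.25
position: [0.4466, -0.2046, 0.0716]
tcp_rot: [-0.0, 0.735, 0.678, -0.0]
contact_force: [0.3, 0.6, -1.8]
finger_gap: 0.0227
```

```bash
cat > m.py <<'E'
from h import *
import sys
p=cam('scene',sys.argv[1]);to([.5,-.05,.07],np.radians(-11.6))
a=cv2.imread('pics/'+sys.argv[1]);cv2.imwrite('pics/'+sys.argv[1],cv2.resize(a[120:320,150:470],None,fx=2.5,fy=2.5))
o=ctrl.observe()['position']
for c in('scene','top'):
    if c=='top':p=cam(c)
    for l in('hook_tip','steel_ring','hook_rod'):
        for d in ctrl.tip_of(p,l)[:3]:print(c,l,round(d['conf'],2),w(p,d['position']))
    W=world(p);ok=p['z_map']>0;z0=o[2]+.0187
    S=ok&(abs(W[...,2]-z0)<.03)&(W[...,2]>.025)&(np.hypot(W[...,0]-o[0],W[...,1]-o[1])>.05)&(np.hypot(W[...,0]-o[0],W[...,1]-o[1])<.23)
    R=Rn.from_quat(np.roll(ctrl.observe()['tcp_rot'],-1)).as_matrix()
    L=(W-o)@R; S&=(abs(L[...,1])<.02)&(L[...,0]>.05);Q=L[S]
    if len(Q)>10:
        print(c,'rod in tool: n',len(Q),'y(x)',np.polyfit(Q[:,0],Q[:,1],1),'z(x)',np.polyfit(Q[:,0],Q[:,2],1),'max x',np.percentile(Q[:,0],99.5))
E
python3 m.py s2.png
```

```text
t 4.3 pos [ 0.4461 -0.2044  0.0711] yaw 85.29947620852305 z [-0.0016  0.0011 -1.    ] offset mm [158.3  41.    1.2] spin 1.6912 F [ 0.8413 -0.2946 -2.1592] gap 0.022557931894477242 q6 -0.4907509770488987
scene hook_tip 0.6 [ 0.4583 -0.0015  0.0593]
scene hook_tip 0.54 [0.7247 0.0765 0.0026]
scene steel_ring 0.84 [ 0.7558 -0.0867  0.    ]
scene steel_ring 0.65 [0.8096 0.1437 0.0033]
scene steel_ring 0.6 [ 0.5521  0.046  -0.0012]
scene hook_rod 0.97 [ 0.4456 -0.2146  0.0582]
scene rod in tool: n 203 y(x) [ 0.0018 -0.002 ] z(x) [ 0.0548 -0.026 ] max x 0.2095240151801253
top hook_tip 0.8 [ 0.4574 -0.0044  0.065 ]
top steel_ring 0.78 [ 0.7541 -0.0903  0.0026]
top steel_ring 0.67 [0.5517 0.0518 0.0025]
top steel_ring 0.64 [0.8151 0.1465 0.0003]
top hook_rod 0.37 [ 0.7556 -0.0923  0.0028]
top rod in tool: n 415 y(x) [ 0.0002 -0.0011] z(x) [ 0.0057 -0.0213] max x 0.2070888855496541
```

View pics/s2.png

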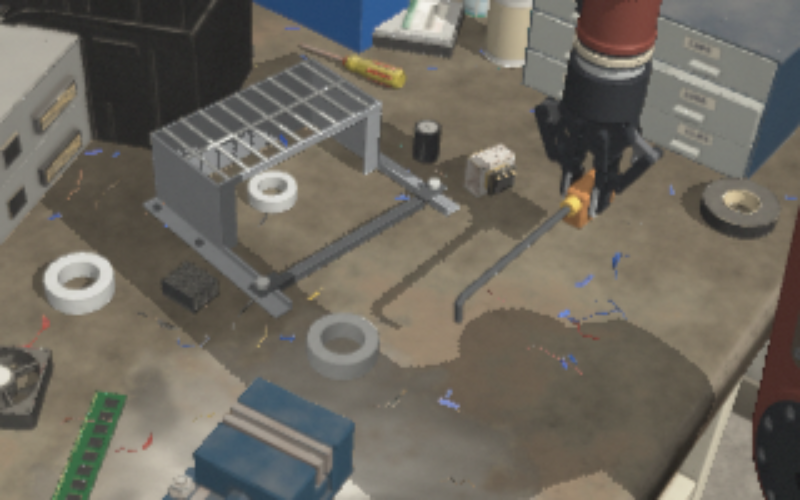

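```bash
python3 -c "
from h import *
to([.427,-.0228,.072],np.radians(-11.6))"
```

```text
t 4.65 pos [ 0.4467 -0.2048  0.0715] yaw 85.29450829803947 z [-0.0009  0.0006 -1.    ] offset mm [179.8 -34.6  -0.4] spin 1.6911 F [-0.3444  0.2807 -1.3954] gap 0.022617214682999823 q6 -0.4907210370948139
```

Call:
move_arm(steps=[{"grip": 1,"offset": [6,-1,0],"spin": 0.08},{"grip": 1,"offset": [20,-4,0],"spin": 0.21},{"grip": 1,"offset": [36,-7,0],"spin": 0.35},{"grip": 1,"offset": [52,-10,0],"spin": 0.49},{"grip": 1,"offset": [68,-13,0],"spin": 0.63},{"grip": 1,"offset": [84,-16,0],"spin": 0.77},{"grip": 1,"offset": [100,-19,0],"spin": 0.91},{"grip": 1,"offset": [116,-22,0],"spin": 1.05},{"grip": 1,"offset": [132,-25,0],"spin": 1.19},{"grip": 1,"offset": [148,-28,0],"spin": 1.33},{"grip": 1,"offset": [164,-32,0],"spin": 1.47},{"grip": 1,"offset": [175,-34,0],"spin": 1.59}])

```text
time_s: 5.85
position: [0.4269, -0.0268, 0.0718]
tcp_rot: [-0.0, 0.999, -0.053, -0.0]
contact_force: [0.2, -0.2, -1.2]
finger_gap: 0.0231
```

Call:
move_arm(steps=[{"grip": 1,"offset": [0,0,0],"spin": 0.06},{"grip": 1,"offset": [0,0,0],"spin": 0.1},{"grip": 1,"offset": [0,0,0],"spin": 0.1},{"grip": 1,"offset": [0,0,0],"spin": 0.1}])

```text
time_s: 6.25
position: [0.4274, -0.0278, 0.0719]
tcp_rot: [-0.0, 0.995, -0.1, -0.0]
contact_force: [0.3, -0.7, -1.3]
finger_gap: 0.0227
```

```bash
python3 m.py s3.png;python3 -c "
from h import *
to([.427,-.0228,.042],np.radians(-11.6))"
```

```text
t 6.3 pos [ 0.4274 -0.0278  0.072 ] yaw -11.499755815808838 z [-0.0002  0.0001 -1.    ] offset mm [75.5  7.3  1.9] spin 0.0017 F [-0.797  -0.0732 -1.2373] gap 0.022889091408617925 q6 1.5423231292783948
scene hook_tip 0.86 [ 0.6244 -0.069   0.0612]
scene hook_tip 0.43 [ 0.5795 -0.2538  0.003 ]
scene steel_ring 0.82 [0.5541 0.047  0.0021]
scene steel_ring 0.69 [0.8105 0.1414 0.0032]
scene steel_ring 0.67 [ 0.7578 -0.0888 -0.0005]
scene hook_rod 0.66 [ 0.4131 -0.0218  0.0572]
scene rod in tool: n 191 y(x) [ 0.0006 -0.0013] z(x) [ 0.0807 -0.0283] max x 0.20765258827719968
top hook_tip 0.75 [ 0.6257 -0.069   0.0625]
top steel_ring 0.91 [0.8119 0.1431 0.0007]
top steel_ring 0.71 [ 0.7522 -0.0902  0.0003]
top steel_ring 0.65 [0.5535 0.0514 0.0053]
top rod in tool: n 390 y(x) [0.0006 0.0005] z(x) [ 0.0051 -0.0213] max x 0.20645739166943666
t 6.65 pos [ 0.4275 -0.0278  0.072 ] yaw -11.536415289388023 z [ 0.  0. -1.] offset mm [-1.5 -4.8 30. ] spin 0.0011 F [-0.3743  0.7061 -1.3787] gap 0.022594697814243996 q6 1.5429328676955907
```

View pics/s3.png

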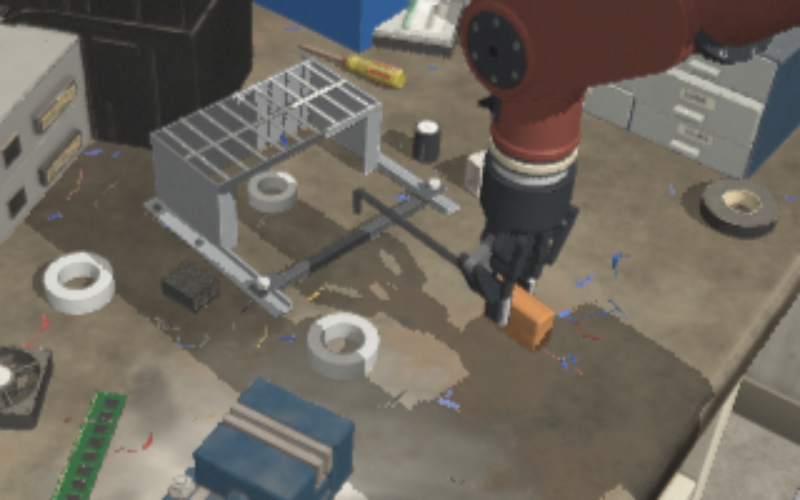

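The rod points into the guard along its axis, with the tip (px ~360,195) just in front of the window. Next I lower it, go in above the ring, and stop to look.

Call:
move_arm(steps=[{"grip": 1,"offset": [0,-2,8],"spin": 0},{"grip": 1,"offset": [0,-4,20],"spin": 0},{"grip": 1,"offset": [0,-5,28],"spin": 0},{"grip": 1,"offset": [5,-5,30],"spin": 0},{"grip": 1,"offset": [20,-5,30],"spin": 0},{"grip": 1,"offset": [40,-5,30],"spin": 0},{"grip": 1,"offset": [62,-5,30],"spin": 0},{"grip": 1,"offset": [84,-5,30],"spin": 0},{"grip": 1,"offset": [104,-5,30],"spin": 0},{"grip": 1,"offset": [120,-5,30],"spin": 0},{"grip": 1,"offset": [128,-5,30],"spin": 0},{"grip": 1,"offset": [128.5,-5,30],"spin": 0}])

```text
time_s: 7.85
position: [0.5554, -0.0489, 0.0419]
tcp_rot: [0.0, 0.995, -0.101, 0.0]
contact_force: [-1.1, 0.6, -0.7]
finger_gap: 0.0229
```

Run:
```python
from h import *
to([.5544,-.0488,.042],np.radians(-11.6))
a=cam('top','t4.png');b=cam('scene','s4.png')
A=cv2.imread('pics/t4.png')[100:220,230:390];B=cv2.imread('pics/s4.png')[140:260,180:340]
cv2.imwrite('pics/c4.png',np.hstack([cv2.resize(x,(400,300),interpolation=cv2.INTER_CUBIC) for x in(A,B)]))
for p in(a,b):
    for l in('hook_tip','steel_ring'):
        for d in ctrl.tip_of(p,l)[:3]:print(l,round(d['conf'],2),w(p,d['position']))
```

```text
t 7.85 pos [ 0.5554 -0.0489  0.0419] yaw -11.538364440150602 z [ 0.0005 -0.0001 -1.    ] offset mm [-1.   0.1 -0.1] spin 0.0011 F [-1.1215  0.6189 -0.7333] gap 0.022897039848062767 q6 1.5585638458331486
hook_tip 0.67 [ 0.7164 -0.0934  0.0813]
hook_tip 0.59 [ 0.7525 -0.091   0.0331]
hook_tip 0.23 [ 0.6654 -0.2565  0.0013]
steel_ring 0.83 [ 0.8096  0.1454 -0.0002]
steel_ring 0.69 [0.5535 0.0515 0.0046]
steel_ring 0.5 [ 0.7571 -0.0894 -0.0005]
hook_tip 0.62 [ 0.7486 -0.0906  0.0287]
steel_ring 0.9 [0.8096 0.141  0.0016]
steel_ring 0.75 [ 0.5542  0.047  -0.0015]
steel_ring 0.64 [ 0.7567 -0.0911 -0.002 ]
```

View pics/c4.png

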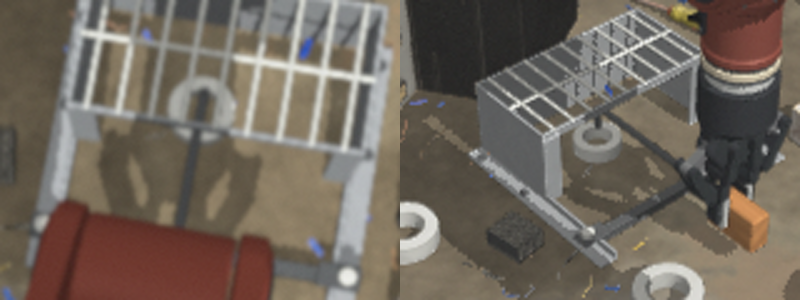

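The tip hangs over the bore in both views (left ~(203,100), right ~(597,120)). I'll go 3 mm farther in and lower.

Call:
move_arm(steps=[{"grip": 1,"offset": [2.5,0,3],"spin": 0},{"grip": 1,"offset": [2.5,0,7],"spin": 0},{"grip": 1,"offset": [2.5,0,11],"spin": 0},{"grip": 1,"offset": [2.5,0,14],"spin": 0},{"grip": 1,"offset": [2.5,0,15],"spin": 0},{"grip": 1,"offset": [2.5,0,15],"spin": 0}])

```text
time_s: 8.75
position: [0.5565, -0.049, 0.0266]
tcp_rot: [-0.0, 0.995, -0.101, -0.0]
contact_force: [0.3, -0.6, -1.3]
finger_gap: 0.0229
```

Call:
move_arm(steps=[{"grip": 1,"offset": [0,0,3],"spin": 0},{"grip": 1,"offset": [0,0,6],"spin": 0},{"grip": 1,"offset": [0,0,9],"spin": 0},{"grip": 1,"offset": [0,0,11],"spin": 0},{"grip": 1,"offset": [0,0,12],"spin": 0},{"grip": 1,"offset": [0,0,12],"spin": 0},{"grip": 1,"offset": [0,0,12],"spin": 0}])

```text
time_s: 9.45
position: [0.5569, -0.0491, 0.015]
tcp_rot: [-0.0, 0.995, -0.1, 0.0]
contact_force: [-0.1, 0.4, -0.9]
finger_gap: 0.023
```

Run:
```python
from h import *
to([.5544,-.0488,.015],np.radians(-11.6))
a=cam('top','t5.png');b=cam('scene','s5.png')
A=cv2.imread('pics/t5.png')[100:220,230:390];B=cv2.imread('pics/s5.png')[160:235,210:310]
cv2.imwrite('pics/c5.png',np.hstack([cv2.resize(x,(400,300),interpolation=cv2.INTER_CUBIC) for x in(A,B)]))
for i in range(4): print(cam('top') and ctrl.observe()['contact_force'])
```

```text
t 9.45 pos [ 0.5569 -0.0491  0.015 ] yaw -11.532873205003927 z [ 0.0001  0.     -1.    ] offset mm [-2.5  0.2  0. ] spin 0.0012 F [-0.0803  0.384  -0.9127] gap 0.022950833708221444 q6 1.558593469759198
[ 0.7676  0.2911 -1.077 ]
[-0.074  -0.0017 -1.4869]
[ 1.2408 -0.2726 -1.4399]
[ 0.0282 -0.9175 -1.5383]
```

View pics/c5.png

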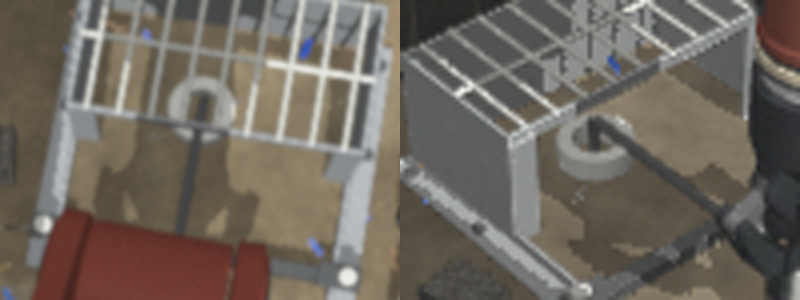

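The tip is down inside the bore with no vertical load. Next I draw the ring out, to well short of the expected stop (about 98 mm).

Call:
move_arm(steps=[{"grip": 1,"offset": [-3,0,0],"spin": 0},{"grip": 1,"offset": [-8,0,0],"spin": 0},{"grip": 1,"offset": [-14,0,0],"spin": 0},{"grip": 1,"offset": [-20,0,0],"spin": 0},{"grip": 1,"offset": [-27,0,0],"spin": 0},{"grip": 1,"offset": [-34,0,0],"spin": 0},{"grip": 1,"offset": [-41,0,0],"spin": 0},{"grip": 1,"offset": [-48,0,0],"spin": 0},{"grip": 1,"offset": [-55,0,0],"spin": 0},{"grip": 1,"offset": [-62,0,0],"spin": 0},{"grip": 1,"offset": [-69,0,0],"spin": 0},{"grip": 1,"offset": [-75,0,0],"spin": 0}])

```text
time_s: 10.95
position: [0.4828, -0.034, 0.015]
tcp_rot: [-0.0, 0.995, -0.1, 0.0]
contact_force: [0.2, -1.0, -1.3]
finger_gap: 0.0227
```

```bash
cat > n.py <<'E'
from h import *
import sys
to([.457,-.0288,.015],np.radians(-11.6))
k=sys.argv[1];F=[]
g=np.array([.7145,-.0925]);a=np.radians(-11.6);D=np.array([[np.cos(a),np.sin(a)],[-np.sin(a),np.cos(a)]])
a=cam('top','t%s.png'%k);F.append(ctrl.observe()['contact_force']);b=cam('scene','s%s.png'%k);F.append(ctrl.observe()['contact_force'])
A=cv2.imread('pics/t%s.png'%k)[120:240,230:390];B=cv2.imread('pics/s%s.png'%k)[160:250,220:340]
cv2.imwrite('pics/c%s.png'%k,np.hstack([cv2.resize(x,(400,300),interpolation=cv2.INTER_CUBIC) for x in(A,B)]))
for p in(a,b):
    for d in ctrl.tip_of(p,'steel_ring')[:4]:
        X=w(p,d['position']);print('ring',round(d['conf'],2),X,'guard frame',D@(X[:2]-g));F.append(ctrl.observe()['contact_force'])
F=np.array(F);print('pull',(F[:,:2]@D[0]).round(1),F.mean(0), (F.mean(0)[:2]@D[0]))
E
python3 n.py 6
```

```text
t 10.95 pos [ 0.4828 -0.034   0.015 ] yaw -11.532597481360375 z [ 0.0001  0.     -1.    ] offset mm [-26.3   0.1   0. ] spin 0.0012 F [ 0.1599 -1.0298 -1.283 ] gap 0.022651025920805222 q6 1.5566755594216053
ring 0.97 [0.8137 0.1425 0.0005] guard frame [0.05   0.2502]
ring 0.84 [0.5545 0.0498 0.0038] guard frame [-0.1854  0.1073]
ring 0.65 [ 0.6938 -0.0756  0.0007] guard frame [-0.0237  0.0124]
ring 0.88 [ 0.5555  0.0483 -0.    ] guard frame [-0.184  0.106]
ring 0.83 [0.8121 0.1435 0.002 ] guard frame [0.0482 0.2508]
ring 0.73 [ 0.6905 -0.0791  0.0001] guard frame [-0.0262  0.0083]
pull [ 0.2 -0.2 -0.1 -0.1 -0.1  0.5  0.5  0.5] [ 0.2252  0.2728 -1.4938] 0.16569837260677184
```

View pics/c6.png

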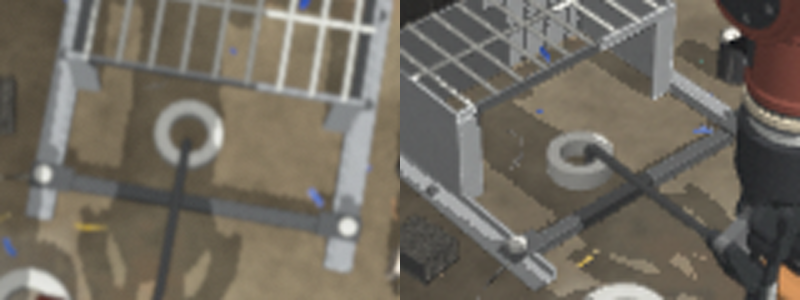

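The ring follows and is now at about -25 mm, out through the window. The bar is about 20 mm farther. Next I approach slowly.

Call:
move_arm(steps=[{"grip": 1,"offset": [-2,0,0],"spin": 0},{"grip": 1,"offset": [-5,0,0],"spin": 0},{"grip": 1,"offset": [-8,0,0],"spin": 0},{"grip": 1,"offset": [-10,0,0],"spin": 0},{"grip": 1,"offset": [-11,0,0],"spin": 0},{"grip": 1,"offset": [-12,0,0],"spin": 0}])

```text
time_s: 11.75
position: [0.4717, -0.0317, 0.0151]
tcp_rot: [0.0, 0.995, -0.1, 0.0]
contact_force: [1.0, -0.3, -1.7]
finger_gap: 0.023
```

Call:
move_arm(steps=[{"grip": 1,"offset": [-0.5,0,0],"spin": 0},{"grip": 1,"offset": [-1,0,0],"spin": 0},{"grip": 1,"offset": [-1.5,0,0],"spin": 0},{"grip": 1,"offset": [-2,0,0],"spin": 0}])

```text
time_s: 12.15
position: [0.4697, -0.0313, 0.0151]
tcp_rot: [0.0, 0.995, -0.1, 0.0]
contact_force: [0.5, -0.2, -1.8]
finger_gap: 0.0229
```

```bash
python3 n.py 7
```

```text
t 12.15 pos [ 0.4697 -0.0313  0.0151] yaw -11.530118195750841 z [ 0.0002 -0.     -1.    ] offset mm [-13.    0.1   0.1] spin 0.0012 F [ 0.4719 -0.1593 -1.7998] gap 0.02288701703209104 q6 1.5562450188489572
ring 0.89 [ 0.6833 -0.0728  0.0024] guard frame [-0.0345  0.013 ]
ring 0.79 [0.8168 0.1441 0.0017] guard frame [0.0527 0.2524]
ring 0.71 [0.5527 0.0534 0.001 ] guard frame [-0.1878  0.1103]
ring 0.71 [0.5525 0.0463 0.0016] guard frame [-0.1867  0.1034]
ring 0.7 [0.8123 0.1434 0.0025] guard frame [0.0484 0.2508]
ring 0.51 [ 0.6824 -0.0743  0.0003] guard frame [-0.0351  0.0114]
pull [2.  1.4 1.2 1.2 1.2 1.4 1.4 1.4] [ 1.421   0.0275 -0.8444] 1.386457132703002
```

Call:
move_arm(steps=[{"grip": 1,"offset": [-0.5,0,0],"spin": 0},{"grip": 1,"offset": [-1,0,0],"spin": 0},{"grip": 1,"offset": [-1.5,0,0],"spin": 0}])

```text
time_s: 12.65
position: [0.4681, -0.031, 0.015]
tcp_rot: [0.0, 0.995, -0.1, 0.0]
contact_force: [1.6, -0.7, -1.4]
finger_gap: 0.023
```

Call:
move_arm(steps=[{"grip": 1,"offset": [-0.4,0,0],"spin": 0},{"grip": 1,"offset": [-0.8,0,0],"spin": 0},{"grip": 1,"offset": [-1,0,0],"spin": 0}])

```text
time_s: 12.95
position: [0.4672, -0.0308, 0.015]
tcp_rot: [0.0, 0.995, -0.1, 0.0]
contact_force: [1.4, -0.0, -0.9]
finger_gap: 0.0228
```

Call:
move_arm(steps=[{"grip": 1,"offset": [-0.4,0,0],"spin": 0},{"grip": 1,"offset": [-0.8,0,0],"spin": 0},{"grip": 1,"offset": [-1,0,0],"spin": 0}])

```text
time_s: 13.25
position: [0.4662, -0.0306, 0.015]
tcp_rot: [0.0, 0.995, -0.1, 0.0]
contact_force: [1.3, -0.1, -1.5]
finger_gap: 0.0225
```

Call:
move_arm(steps=[{"grip": 1,"offset": [-0.4,0,0],"spin": 0},{"grip": 1,"offset": [-0.8,0,0],"spin": 0},{"grip": 1,"offset": [-1,0,0],"spin": 0}])

```text
time_s: 13.55
position: [0.4652, -0.0304, 0.015]
tcp_rot: [0.0, 0.995, -0.1, -0.0]
contact_force: [1.1, -0.1, -1.4]
finger_gap: 0.0226
```

Call:
move_arm(steps=[{"grip": 1,"offset": [-0.4,0,0],"spin": 0},{"grip": 1,"offset": [-0.8,0,0],"spin": 0},{"grip": 1,"offset": [-0.8,0,0],"spin": 0}])

```text
time_s: 13.85
position: [0.4643, -0.0302, 0.015]
tcp_rot: [-0.0, 0.995, -0.1, -0.0]
contact_force: [1.0, -0.1, -1.4]
finger_gap: 0.0228
```

Call:
move_arm(steps=[{"grip": 1,"offset": [-0.4,0,0],"spin": 0},{"grip": 1,"offset": [-0.8,0,0],"spin": 0},{"grip": 1,"offset": [-0.8,0,0],"spin": 0}])

```text
time_s: 14.15
position: [0.4636, -0.03, 0.015]
tcp_rot: [-0.0, 0.995, -0.1, -0.0]
contact_force: [1.2, 0.1, -1.3]
finger_gap: 0.0226
```

```bash
python3 n.py 8
```

```text
t 14.15 pos [ 0.4636 -0.03    0.015 ] yaw -11.533927526213418 z [-0.0001  0.     -1.    ] offset mm [-6.7  0.1 -0. ] spin 0.0012 F [ 1.2014  0.096  -1.3423] gap 0.022578604958265674 q6 1.5561524075138513
ring 0.75 [0.5543 0.054  0.0029] guard frame [-0.1864  0.1113]
ring 0.69 [ 0.6766 -0.0756  0.0013] guard frame [-0.0405  0.0089]
ring 0.6 [ 0.8142  0.1453 -0.0002] guard frame [0.0499 0.253 ]
ring 0.59 [0.5533 0.0437 0.0036] guard frame [-0.1853  0.101 ]
ring 0.58 [0.8148 0.143  0.0013] guard frame [0.0509 0.2508]
ring 0.46 [ 0.6762 -0.0727 -0.0002] guard frame [-0.0415  0.0117]
pull [1.1 0.1 0.5 0.5 0.5 0.8 0.8 0.8] [ 0.701  0.316 -1.265] 0.6230898998923067
```

View pics/c8.png

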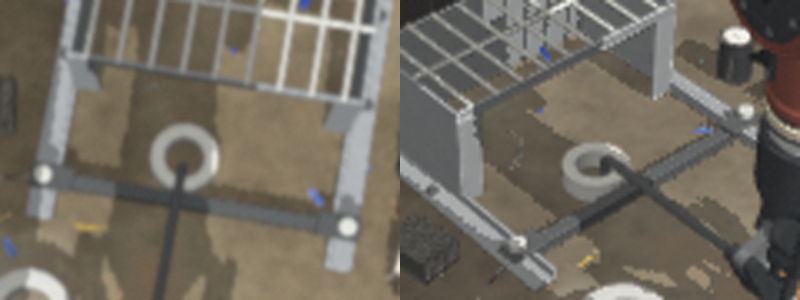

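The ring is nearly at the bar, with about 4 mm to go and roughly 1 N of drag. I continue in fine steps.

Call:
move_arm(steps=[{"grip": 1,"offset": [-0.4,0,0],"spin": 0},{"grip": 1,"offset": [-0.8,0,0],"spin": 0},{"grip": 1,"offset": [-0.8,0,0],"spin": 0}])

```text
time_s: 14.65
position: [0.4631, -0.03, 0.0151]
tcp_rot: [0.0, 0.995, -0.1, 0.0]
contact_force: [1.6, -1.2, -1.9]
finger_gap: 0.0222
```

Call:
move_arm(steps=[{"grip": 1,"offset": [-0.4,0,0],"spin": 0},{"grip": 1,"offset": [-0.6,0,0],"spin": 0},{"grip": 1,"offset": [-0.6,0,0],"spin": 0}])

```text
time_s: 14.95
position: [0.463, -0.0299, 0.0153]
tcp_rot: [0.0, 0.995, -0.1, 0.001]
contact_force: [3.4, -1.2, -1.7]
finger_gap: 0.0227
```

Contact: the TCP lags and the force is rising (about 3.6 N). Small increments to snug.

Call:
move_arm(steps=[{"grip": 1,"offset": [-0.3,0,0],"spin": 0},{"grip": 1,"offset": [-0.5,0,0],"spin": 0},{"grip": 1,"offset": [-0.5,0,0],"spin": 0}])

```text
time_s: 15.25
position: [0.4628, -0.03, 0.0153]
tcp_rot: [0.0, 0.995, -0.101, 0.001]
contact_force: [5.2, -1.4, -2.0]
finger_gap: 0.023
```

```bash
python3 n.py 9|grep -v ring
```

```text
t 15.25 pos [ 0.4628 -0.03    0.0153] yaw -11.556365384616344 z [ 0.0021 -0.0005 -1.    ] offset mm [-5.9 -0.   0.3] spin 0.0008 F [ 5.2039 -1.4115 -2.0342] gap 0.023029491093075734 q6 1.556333834915429
pull [4.7 6.1 5.3 5.3 5.3 5.1 5.1 5.1] [ 5.0231 -1.5253 -2.4426] 5.227216389672694
```

Call:
move_arm(steps=[{"grip": 1,"offset": [-0.4,0,0],"spin": 0},{"grip": 1,"offset": [-0.8,0,0],"spin": 0},{"grip": 1,"offset": [-0.8,0,0],"spin": 0},{"grip": 1,"offset": [-0.8,0,0],"spin": 0}])

```text
time_s: 15.85
position: [0.4625, -0.0301, 0.0155]
tcp_rot: [0.0, 0.995, -0.101, 0.002]
contact_force: [5.9, -1.5, -4.6]
finger_gap: 0.0228
```

```bash
python3 n.py 10
```

```text
t 15.85 pos [ 0.4625 -0.0301  0.0155] yaw -11.574491728054207 z [ 0.0033 -0.0009 -1.    ] offset mm [-5.7 -0.1  0.5] spin 0.0004 F [ 5.8984 -1.4694 -4.6306] gap 0.022774882547641997 q6 1.5565258197007634
ring 0.82 [0.5514 0.0514 0.0049] guard frame [-0.1887  0.1081]
ring 0.65 [ 0.674  -0.0744  0.0007] guard frame [-0.0433  0.0096]
ring 0.59 [0.8121 0.1437 0.0013] guard frame [0.0481 0.251 ]
ring 0.67 [0.8107 0.1401 0.004 ] guard frame [0.0475 0.2472]
ring 0.63 [ 0.5512  0.0464 -0.0012] guard frame [-0.1879  0.1032]
ring 0.53 [ 0.6775 -0.0753 -0.0007] guard frame [-0.0397  0.0094]
pull [8.  6.5 6.4 6.4 6.4 6.5 6.5 6.5] [ 6.4315 -1.7987 -3.2782] 6.661848732128467
```

Pull is about 6.6 N (drag about 1 N). A little more for margin, then hold.

Call:
move_arm(steps=[{"grip": 1,"offset": [-0.3,0,0],"spin": 0},{"grip": 1,"offset": [-0.6,0,0],"spin": 0},{"grip": 1,"offset": [-0.6,0,0],"spin": 0},{"grip": 1,"offset": [-0.6,0,0],"spin": 0},{"grip": 1,"offset": [-0.6,0,0],"spin": 0},{"grip": 1,"offset": [-0.6,0,0],"spin": 0}])

```text
time_s: 16.65
position: [0.4625, -0.0301, 0.0156]
tcp_rot: [0.0, 0.995, -0.101, 0.002]
contact_force: [7.8, -2.0, -4.8]
finger_gap: 0.0229
```

```bash
python3 n.py 11
```

```text
t 16.65 pos [ 0.4625 -0.0301  0.0156] yaw -11.575047693535645 z [ 0.0044 -0.0011 -1.    ] offset mm [-5.7 -0.2  0.6] spin 0.0004 F [ 7.7787 -2.0104 -4.7966] gap 0.022906854569448125 q6 1.5564638597418265
ring 0.87 [ 0.8109  0.1428 -0.0009] guard frame [0.0472 0.2499]
ring 0.81 [ 0.6739 -0.0768  0.0028] guard frame [-0.0429  0.0072]
ring 0.66 [0.5518 0.0503 0.0013] guard frame [-0.1881  0.1071]
ring 0.97 [0.5522 0.0459 0.0004] guard frame [-0.1868  0.103 ]
ring 0.77 [0.8129 0.1427 0.003 ] guard frame [0.0491 0.2502]
ring 0.6 [ 0.6753 -0.074  -0.0002] guard frame [-0.0421  0.0102]
pull [7.8 8.1 7.6 7.6 7.6 7.6 7.6 7.6] [ 7.3095 -2.747  -5.0777] 7.712601095158874
```

View pics/c11.png

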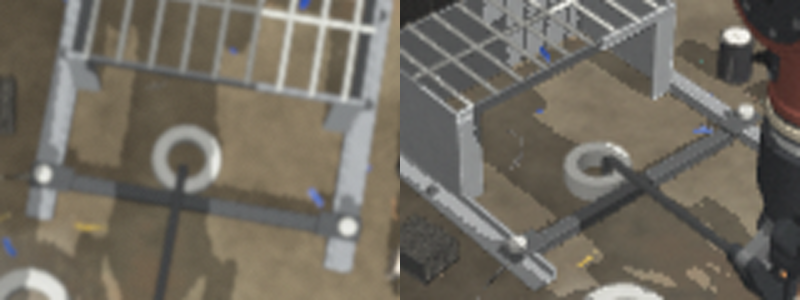

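Pull is steady at 7.7 N, held for about 1 s, with the ring at the bar around x = -42 mm. Next I unload, centre the tip in the bore and lift out.

Call:
move_arm(steps=[{"grip": 1,"offset": [1,0,0],"spin": 0},{"grip": 1,"offset": [3,0,0],"spin": 0},{"grip": 1,"offset": [6,0,0],"spin": 0},{"grip": 1,"offset": [10,0,0],"spin": 0},{"grip": 1,"offset": [13,0,0],"spin": 0},{"grip": 1,"offset": [13,0,0],"spin": 0},{"grip": 1,"offset": [13,0,0],"spin": 0}])

```text
time_s: 17.55
position: [0.4729, -0.0319, 0.0148]
tcp_rot: [-0.0, 0.995, -0.1, -0.0]
contact_force: [0.0, -0.1, -1.5]
finger_gap: 0.023
```

```bash
python3 n.py 12
```

```text
t 17.55 pos [ 0.4729 -0.0319  0.0148] yaw -11.525620190063918 z [-0.0008  0.0002 -1.    ] offset mm [-16.2   0.1  -0.1] spin 0.0013 F [ 0.0339 -0.1408 -1.4945] gap 0.022975886702581085 q6 1.5563406678673444
ring 0.74 [0.5521 0.0513 0.0051] guard frame [-0.188   0.1082]
ring 0.67 [ 0.673  -0.0743  0.001 ] guard frame [-0.0443  0.0095]
ring 0.37 [ 0.6649 -0.0849  0.006 ] guard frame [-0.0501 -0.0025]
ring 0.83 [0.5517 0.0454 0.002 ] guard frame [-0.1872  0.1023]
ring 0.76 [ 0.6729 -0.0764 -0.0005] guard frame [-0.044   0.0074]
ring 0.66 [0.8108 0.1429 0.0017] guard frame [0.047  0.2499]
ring 0.47 [ 0.717  -0.0943  0.0776] guard frame [ 0.0028 -0.0013]
pull [-0.   0.3  0.3  0.3  0.3 -0.3 -0.3 -0.3 -0.3] [ 0.0568  0.32   -1.2061] -0.00870838815366625
```

View pics/c12.png

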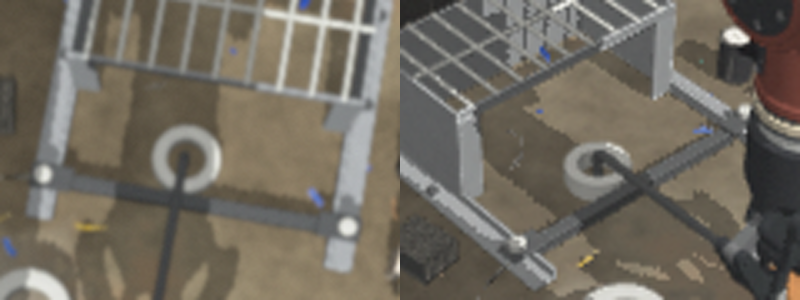

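The tip stands mid-bore, unloaded, and the ring stayed at the bar. Lift.

Call:
move_arm(steps=[{"grip": 1,"offset": [0,0,-3],"spin": 0},{"grip": 1,"offset": [0,0,-8],"spin": 0},{"grip": 1,"offset": [0,0,-14],"spin": 0},{"grip": 1,"offset": [0,0,-22],"spin": 0},{"grip": 1,"offset": [0,0,-32],"spin": 0},{"grip": 1,"offset": [0,0,-44],"spin": 0},{"grip": 1,"offset": [0,0,-54],"spin": 0},{"grip": 1,"offset": [0,0,-57],"spin": 0},{"grip": 1,"offset": [0,0,-57],"spin": 0}])

```text
time_s: 18.65
position: [0.4739, -0.0322, 0.073]
tcp_rot: [0.0, 0.995, -0.1, 0.001]
contact_force: [0.1, 0.0, -1.0]
finger_gap: 0.0226
```

```bash
python3 n.py 13; python3 m.py s13b.png|grep tool; python3 -c "
from h import *
to([.447,-.205,.072],np.radians(85.3))"
```

```text
t 18.65 pos [ 0.4739 -0.0322  0.073 ] yaw -11.532448001306449 z [ 0.0021 -0.0005 -1.    ] offset mm [-17.4   0.1  58. ] spin 0.0012 F [ 0.0634  0.0108 -0.9593] gap 0.02262130192104109 q6 1.5563939069865869
ring 0.86 [ 0.6753 -0.0734  0.0027] guard frame [-0.0422  0.0108]
ring 0.81 [0.812  0.146  0.0011] guard frame [0.0475 0.2533]
ring 0.81 [0.552  0.0511 0.0021] guard frame [-0.1881  0.108 ]
ring 0.63 [ 0.5534  0.0448 -0.0001] guard frame [-0.1854  0.1021]
ring 0.61 [0.8123 0.1439 0.001 ] guard frame [0.0483 0.2512]
ring 0.56 [ 0.6738 -0.0756 -0.0018] guard frame [-0.0433  0.0084]
pull [0.4 0.5 0.7 0.7 0.7 0.2 0.2 0.2] [ 0.3986 -0.2125 -1.7467] 0.43320963338438745
scene rod in tool: n 172 y(x) [-0.0043 -0.0006] z(x) [ 0.0729 -0.0277] max x 0.20502292092740887
top rod in tool: n 353 y(x) [0.0004 0.0005] z(x) [ 0.0077 -0.0217] max x 0.20635212814033554
t 19.25 pos [ 0.4731 -0.032   0.0719] yaw -11.53321813379898 z [-0.0003  0.0001 -1.    ] offset mm [  9.  174.7  -0.1] spin -1.6901 F [-0.3922  0.2124 -1.4326] gap 0.02298691947842547 q6 1.5563974777838545
```

View pics/c13.png

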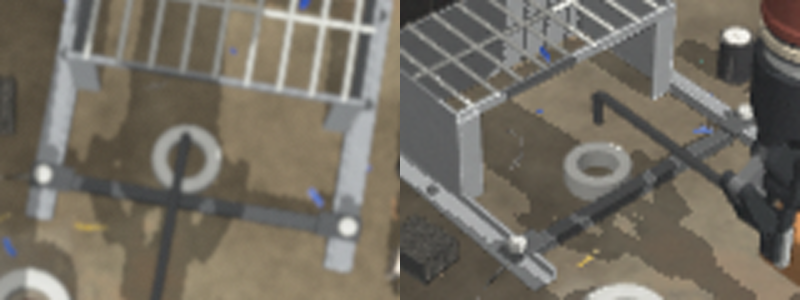

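The ring stays at the bar and the hook is free. Next I back off and swing to the rod's original free spot on the bench.

Call:
move_arm(steps=[{"grip": 1,"offset": [-8,0,0],"spin": 0},{"grip": 1,"offset": [-25,3,0],"spin": -0.06},{"grip": 1,"offset": [-40,14,0],"spin": -0.18},{"grip": 1,"offset": [-45,30,0],"spin": -0.32},{"grip": 1,"offset": [-42,48,0],"spin": -0.46},{"grip": 1,"offset": [-36,66,0],"spin": -0.6},{"grip": 1,"offset": [-30,84,0],"spin": -0.74},{"grip": 1,"offset": [-24,102,0],"spin": -0.88},{"grip": 1,"offset": [-17,120,0],"spin": -1.02},{"grip": 1,"offset": [-10,138,0],"spin": -1.16},{"grip": 1,"offset": [-2,154,0],"spin": -1.3},{"grip": 1,"offset": [5,168,0],"spin": -1.44}])

```text
time_s: 20.45
position: [0.4441, -0.1983, 0.072]
tcp_rot: [-0.0, 0.813, 0.583, -0.0]
contact_force: [1.3, -1.2, -0.6]
finger_gap: 0.0229
```

```bash
python3 -c "
from h import *
to([.447,-.205,.016],np.radians(85.3))"
```

```text
t 20.45 pos [ 0.4441 -0.1983  0.072 ] yaw 71.27996083487533 z [-0.0002 -0.     -1.    ] offset mm [-5.4  4.9 56. ] spin -0.2447 F [ 1.2974 -1.2452 -0.6479] gap 0.022935815533980317 q6 -0.23745292044735536
```

Call:
move_arm(steps=[{"grip": 1,"offset": [-3,3,0],"spin": -0.12},{"grip": 1,"offset": [-5,5,8],"spin": -0.22},{"grip": 1,"offset": [-5,5,20],"spin": -0.24},{"grip": 1,"offset": [-5,5,34],"spin": -0.24},{"grip": 1,"offset": [-5,5,46],"spin": -0.24},{"grip": 1,"offset": [-5,5,54],"spin": -0.24},{"grip": 1,"offset": [-5,5,57],"spin": -0.24},{"grip": 1,"offset": [-5,5,58],"spin": -0.24},{"grip": 1,"offset": [-5,5,59],"spin": -0.24},{"grip": 1,"offset": [-5,5,59.5],"spin": -0.24},{"grip": 1,"offset": [-5,5,59.5],"spin": -0.24}])

```text
time_s: 21.55
position: [0.4477, -0.204, 0.0135]
tcp_rot: [-0.0, 0.739, 0.674, -0.0]
contact_force: [-2.1, 2.1, 5.1]
finger_gap: 0.023
```

Rod is touching the bench (5 N). Release and retreat.

Call:
move_arm(steps=[{"grip": 0.3,"offset": [0,0,0],"spin": 0},{"grip": 0,"offset": [0,0,0],"spin": 0},{"grip": -0.3,"offset": [0,0,0],"spin": 0},{"grip": -0.3,"offset": [0,0,0],"spin": 0},{"grip": -0.3,"offset": [0,0,-5],"spin": 0},{"grip": -0.3,"offset": [0,0,-20],"spin": 0},{"grip": -0.3,"offset": [0,0,-45],"spin": 0},{"grip": -0.3,"offset": [0,0,-80],"spin": 0},{"grip": -0.3,"offset": [0,0,-110],"spin": 0},{"grip": -0.3,"offset": [0,0,-130],"spin": 0},{"grip": -0.3,"offset": [0,0,-130],"spin": 0}])

```text
time_s: 22.65
position: [0.4502, -0.2056, 0.1465]
tcp_rot: [0.004, 0.739, 0.674, 0.001]
contact_force: [0.1, 0.3, -0.0]
finger_gap: 0.0553
```

```bash
python3 n.py 14;python3 - <<'E'
from h import *
p=cam('scene','s15.png');q=cam('top')
a=cv2.imread('pics/s15.png');cv2.imwrite('pics/s15.png',cv2.resize(a[120:320,150:470],None,fx=2.5,fy=2.5))
for p in(p,q):
    for l in('hook_tip','hook_rod','capacitor','heatsink_small','transformer'):
        for d in ctrl.tip_of(p,l)[:1]:print(l,round(d['conf'],2),w(p,d['position']))
    W=world(p);ok=p['z_map']>0
    S=ok&(abs(W[...,0]-.445)<.04)&(abs(W[...,1]+.21)<.05)&(W[...,2]>.035)&(W[...,2]<.06)
    S2=ok&(abs(W[...,0]-.457)<.03)&(W[...,1]>-.14)&(W[...,1]<.02)&(W[...,2]>.024)&(W[...,2]<.05)
    print('handle top z',np.median(W[S][:,2]),'rod z(y)',np.polyfit(W[S2][:,1],W[S2][:,2],1),W[S2][:,1].max())
E
```

```text
t 22.65 pos [ 0.4502 -0.2056  0.1465] yaw 84.72599229668762 z [ 0.0072 -0.0046 -1.    ] offset mm [177.2 -10.5 130.8] spin 1.6812 F [ 0.0659  0.2542 -0.0411] gap 0.0552621325713877 q6 -0.4783616209662976
ring 0.87 [0.5545 0.0534 0.0044] guard frame [-0.1861  0.1108]
ring 0.76 [ 0.6733 -0.0759 -0.0007] guard frame [-0.0437  0.008 ]
ring 0.7 [0.8147 0.1463 0.0057] guard frame [0.0501 0.254 ]
ring 0.57 [ 0.4638 -0.0002  0.002 ] guard frame [-0.2641  0.04  ]
ring 0.73 [0.5547 0.046  0.0009] guard frame [-0.1844  0.1036]
ring 0.66 [ 0.6747 -0.0797  0.001 ] guard frame [-0.0416  0.0046]
ring 0.59 [0.811  0.1464 0.0024] guard frame [0.0465 0.2534]
pull [ 1.1 -0.  -0.5 -0.5 -0.5 -0.5  0.4  0.4  0.4] [ 0.0825  0.1827 -0.0734] 0.044069049816901365
hook_tip 0.82 [ 0.464  -0.0025  0.0018]
hook_rod 0.94 [ 0.4447 -0.2141  0.0005]
capacitor 0.72 [ 0.6635 -0.2579 -0.0043]
heatsink_small 0.7 [0.7213 0.077  0.0021]
transformer 0.64 [ 0.5787 -0.2551  0.0028]
handle top z 0.04150551079342474 rod z(y) [-0.0097  0.0322] 0.004869500032801621
hook_tip 0.63 [ 0.4626 -0.002   0.0013]
hook_rod 0.81 [ 0.4497 -0.2157  0.0019]
capacitor 0.82 [ 0.6645 -0.2561  0.0005]
heatsink_small 0.62 [0.7231 0.0773 0.0005]
transformer 0.7 [ 0.5758 -0.2571 -0.002 ]
handle top z 0.03994132604976919 rod z(y) [-0.0108  0.0333] 0.004162037040902636
```

View pics/s15.png

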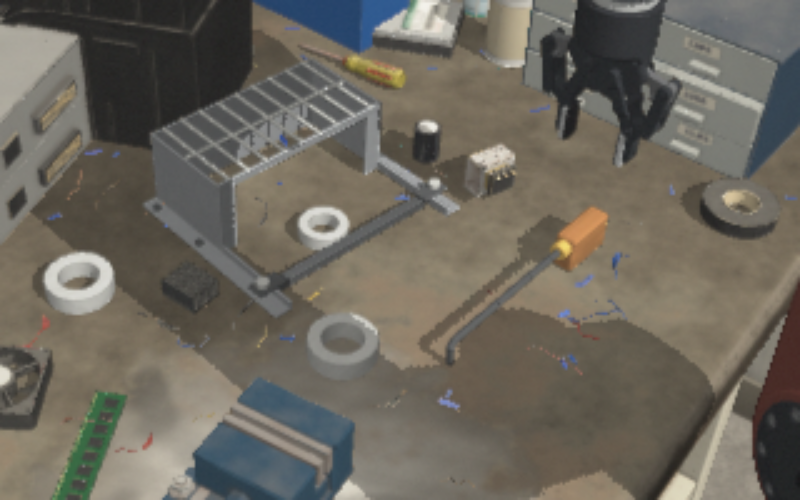

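The ring lies flat at the stop bar (px ~323,228), the rod lies flat on the bench (handle 580,235; tip 452,352), the bystanders have not moved, and the gripper is clear. I'm handing in.

```bash
python3 -c "
from h import *
print(ctrl.job_done())"
```

```text
the job is handed in; nothing more can be done
None
```

I drew the ring out with the hooked rod until it came up against the stop bar, held it snug, and handed the job in at about 23 s. No verdict was reported.

- **Snug pull:** I felt the bar by the force rise. The pull then stayed at about 6.5–8 N for roughly 1 s, of which about 1 N is drag. The ring-to-bar force was not measured directly; I take it to be about 6–7 N, under the 13 N limit.
- **Ring:** In the last pictures its centre is about 43 mm in front of the sheet and 5–8 mm off the middle line. It lies flat at the bar. The two cameras differ by 2–4 mm on its position.
- **Rod:** I laid it back where it started, flat on the bench. The measured tip height is about 1–2 mm, and the tip is over 0.2 m from the ring and clear of the guard.
- **Bystanders:** The capacitor, heat sink and transformer are where they were, within the few millimetres the cameras can resolve.
- **Gripper:** It hangs open about 0.13 m above the rod, touching nothing.

No final check failed. During the snug hold the wrist also felt about 3.5 N of extra downward load, probably the hook trying to ride up in the bore. It disappeared when I released the pull.

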